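# Shut and lock the sliding lid of the oak box past its spring catch

## Task

Shut the oak box on the counter: with a fingertip press the round brass catch down through the window in the dark sliding lid, and while it is held down push the lid along by the edge of that window until the lid is fully home against the end wall and the catch has sprung back up behind it. Only press and push: grasp and lift nothing, leave the other things on the counter and in the box where they are, and finish clear of everything.

Things in the scene. Friction and masses are not known exactly. Their poses are not given: they have to be found in the camera images.
- box: Pale oak box screwed down, 260 mm long (x), 133 wide (y), 63 tall. Origin on the underside, on the long centre line; it spans x = -110 to +150 mm. +x is the way the lid closes. Lips along both sides (|y| over 50 mm) overlap the lid: it can only slide. Under the window is an empty trough, 86 mm wide, floor 34 mm above the counter, x = -100 to 60 mm; the compartment (x 60 to 140) starts uncovered.
- lid: Dark walnut lid, 165 mm long (x, as the box's x), 110 wide, 8 thick, about 150 g, loose in its grooves (1.5 mm play). Origin: middle of its underside, 48 mm above the counter. Square through window 50 x 50 mm at lid x = -57.5 to -7.5; behind it a 25 mm bar, in front 90 mm of board. Starts open, origin at box x = -17.5 mm, blocked by the catch in its window; home is 75 mm farther, at box x = +57.5.
- push_edge (a point): Middle of the front (+x) edge of the lid's window, at half the lid's thickness: the face that a fingertip inside the window pushes towards box +x. Moves with the lid; starts at box x = -25 mm, ends at +50 mm.
- catch_top (a point): Centre of the top face of the round brass catch, 42 mm in diameter, at box x = -51 mm, y = 0. Released, it stands 60 mm above the counter (4 mm proud of the lid's top face); moves with the catch. It pops up behind the lid's rear bar when the lid has moved about 70 mm.
- catch (a joint): How far the catch is pressed down, m: 0 released (up), 0.017 at its bottom stop (top face 43 mm above the counter). It clears the lid's underside from 0.012 on. Spring: about 2 N at the top, 6.5 N at the bottom. It springs back when let go, unless the lid's bar already covers it.
- box_front (a point): Middle of the inner face of the box's end wall (box x = +140 mm, 56 mm above the counter), against which the lid's front edge comes home.
- wine_bottle: standing closed green glass wine bottle, 74 mm across, 290 mm tall; loose, to be left alone. Origin at the centre of its underside.
- cork_jar: closed glass jar, 72 mm across, 100 mm tall; loose, to be left alone. Origin at the centre of its underside.
- mug: blue mug, 80 mm across, 90 mm tall; loose, to be left alone. Origin at the centre of its underside.
- opener: black bottle opener lying flat, about 140 x 16 x 14 mm; loose, to be left alone. Origin at the centre of its underside.
- stopper: small cork bottle stopper, 36 mm tall, standing on its 36 mm wide head; loose, to be left alone. Origin at the centre of its underside.
- card_box: red box of playing cards lying flat, 90 x 60 x 25 mm; loose, to be left alone. Origin at the centre of its underside.
- cork_in_box: cork block 40 x 22 x 22 mm lying inside the open compartment of the box; loose, to be left alone. Origin at the centre of its underside.
There are look-alikes about, which are no part of the job. There is more than one size of the lid; the one meant has the size given above.

How it is judged:
By the outcome, as a careful person would: the job done as asked, in the order asked, and still so for the second after the job is handed in, with the robot touching nothing.
It also fails if it takes over 37 s, if anything falls off the work surface, if the arm or the gripper's body presses on something with over 40 N, if the wrist force passes 120 N, or if a joint passes its speed limit or range.

## Robot

A 6-joint arm with a two-finger parallel gripper is mounted at the origin on the work surface. World frame = base frame: x ahead of the robot, y to its left, z up, the work surface at z = 0. Lengths are in m, angles in rad, forces in N, time in s.
With the tool pointing down it reaches from about 0.375 to 0.9 m from the base axis. Payload 3.1 kg.
Tool frame: the origin (TCP) lies between the finger pads; the fingertips stand manip.nose_length ahead of it and the grasp point (between the pads) lies 5 mm behind it (manip.nose_length is the distance from the TCP to the fingertips, in m); z points along the fingers, y is the line along which they close (so a half turn about z gives the same grasp; the last joint's range is limited). The gripper opens to 85 mm and grips with 20 to 120 N. Pads are 22 mm wide; open, the fingers measure 114 mm over their backs; the gripper's body (76 mm by 85 mm) begins 54 mm behind the grasp point. The pads swing forward as they close: fully open they stand 13 mm farther back than shut.
Start: joints at [-1.381, 0.527, 1.433, -0, 1.181, -0.178], TCP at [0.225, -0.583, 0.245] pointing down, gripper open.
Joint ranges: [-3.08, 3.08], [-0.75, 2.2], [0.22, 2.44], [-1.43, 4.57], [0, 2.65], [-2.85, 2.85]. Speed limits (rad/s): [2.79, 2.79, 3.14, 3.14, 3.14, 3.14].

## Interface

Orientations are given as a unit quaternion [x, y, z, w].
In Python, from station import monitor, eyes, job, manip gives the robot as it stands.
- The arm moves only by the shell command python3 -m pendant 'ROWS' [FORCE]. ROWS is JSON, a list that holds one entry, the list of rows, each a list of 7 numbers: the shift along the tool's x, y, z as a fraction of full scale, then the turn, a rotation vector about the tool's x, y, z as a fraction of full scale, then the opening, from 0 (shut) to 1 (fully open). A call has 1 to 20 rows; each row shifts and turns the commanded pose from where the row before left it, along the tool's axes as they then stand; what a row does not reach is not made up. Full scale, the value 1, is 800 mm for a shift and 0.12 rad for a turn. A row lasts 1/10 s, in which the tool goes at most 50 mm and 8.59 degrees, less where a joint would pass 70% of its speed; a pose out of reach is approached as far as the arm can. A call with a number of a shift or a turn outside -1 to 1 is refused whole. A call with a gripper value outside its range is refused whole. The fingers move at their own pace and stop on an object; FORCE is the grip in N (left out, the last holds). Time passes only in rows, so rows that do not move let the fingers close. It gives the time, the measured TCP pose, the force, the opening and the grip force at its end, in the units of the state.
- monitor.sense(): the state, without advancing time (a new reading comes with each control period).
- eyes.snapshot(name): name is "scene" or "top"; returns a dict with "pixels" (420x560x3 uint8, red, green, blue), "depth" (420x560 float32, m along the optical axis (not along the pixel's ray), 0 where there is no reading), "intrinsics" (3x3 intrinsics, pixels), "k1" (the pictures are not rectified: a ray, as slopes to the right and down, at radius r is drawn at 1 + k1 r^2 times it, then the intrinsics apply), "eye" and "attitude" of the camera in the world. Camera axes: x right, y down, z forward; pixel columns grow to the right and rows downward; lengths in m; the calibration is good to about 2 mm. A picture is of the moment at which its call begins.
- job.sign_off(): hands the job in; it is judged then, once.
The state is a dict: "t": time; "q": joint angles; "qd": joint speeds; "tau": joint torques, N m; "tcp_pos": TCP position; "tool_rot": TCP orientation; "force": force on the tool from outside, world axes, zero at the start; "ft_torque": the same for the moment, N m; "finger_gap": opening from 0.0 (shut) to 1.0 (fully open); "gripper_force": force on a finger pad.
Only numpy, scipy, OpenCV 4.12 (cv2) and the standard library are available. Lean on these libraries where they do the work, as an engineer would, in place of code of your own. Each camera call takes 0.05 s, during which the arm holds its last target. There are 200 camera calls.

## Working session

There is one attempt and no reset: what is moved stays moved. The work goes in short steps, Python scripts to look and compute and a shell command to move; the robot and the scene stay as the last step left them, time stands still between calls to the robot, and variables do not carry over. Pictures are saved under pics/ and viewed, at most 10 in all, crops included, and the job is handed in when it is done.

```bash
mkdir -p pics; cat > h.py <<'E'
import numpy as np,cv2
from station import monitor,eyes,job,manip
from scipy.spatial.transform import Rotation as R
def att(s):
    a=np.array(s["attitude"],float); return a if a.shape==(3,3) else R.from_quat(a).as_matrix()
def world(s,u,v,z=None):
    K=np.array(s["intrinsics"]);p=cv2.undistortPoints(np.array([[[u,v]]],float),K,np.array([s["k1"],0,0,0,0.]))[0,0]
    d=att(s)@np.array([p[0],p[1],1]);e=np.array(s["eye"])
    return e+d*((z-e[2])/d[2] if z is not None else s["depth"][int(round(v)),int(round(u))])
E
python3 - <<'E'
from h import *
for n in("scene","top"):
    s=eyes.snapshot(n);np.save(f"{n}.npy",s,allow_pickle=True)
    cv2.imwrite(f"pics/{n}0.png",cv2.resize(s["pixels"][:,:,::-1],(800,600)))
    print(n,s["eye"],s["attitude"],s["k1"])
print(manip.nose_length,monitor.sense())
E
```

```text
scene [1.42890891 0.24786224 0.95984653] [ 0.54856537  0.73919123 -0.31367638 -0.23297959] -0.09301516200095444
top [0.39091097 0.00870369 0.96566538] [ 0.71073107 -0.69878006  0.05851523 -0.05606901] -0.08966640500898194
0.014 {'t': 0.1, 'q': array([-1.38151477e+00,  5.28378337e-01,  1.43377302e+00,  2.18562212e-05,
        1.18141461e+00, -1.78540258e-01]), 'qd': array([-0.00206627, -0.00231483, -0.00183515, -0.00107554, -0.00042973,
       -0.00086576]), 'tau': array([-1.32823002e-04, -4.43301988e+01, -1.78585875e+01, -3.70872121e-04,
        3.92617643e-03,  1.22543759e-05]), 'tcp_pos': array([ 0.2246311 , -0.58257483,  0.24442866]), 'tool_rot': array([ 9.83136285e-01,  1.82871737e-01,  4.80685524e-06, -9.86699722e-04]), 'force': array([-0.41960572, -0.44529592,  0.84684264]), 'ft_torque': array([0.0039937 , 0.0175682 , 0.01408647]), 'gripper_force': 0.0, 'finger_gap': 1.0013054291488395}
```

View pics/scene0.png

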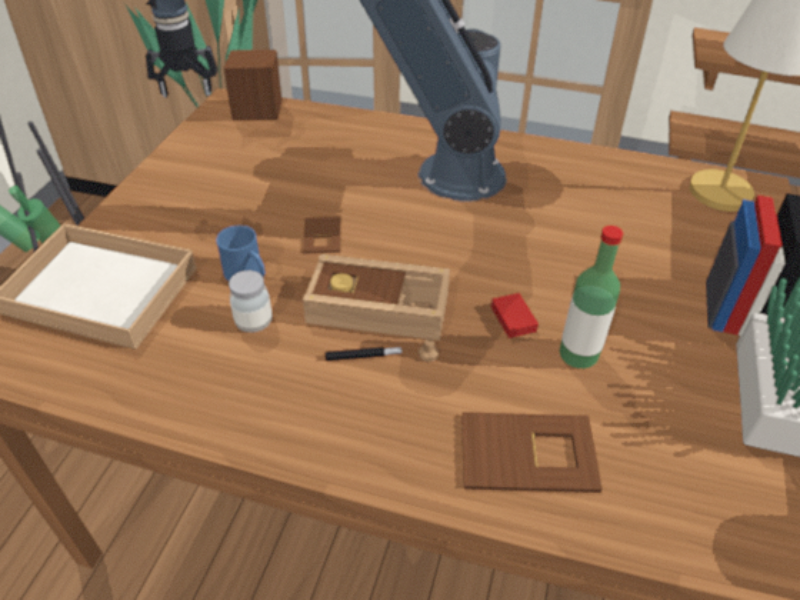

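View pics/top0.png

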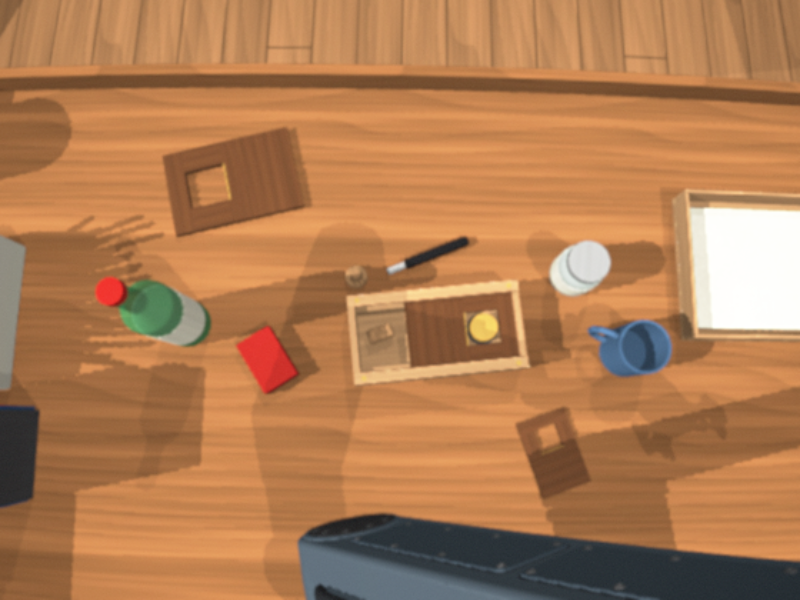

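The scene and top views show the oak box at the centre. In the 800x600 top view its outer top corners are about (347,296), (517,281), (528,367) and (355,385). The catch is at (484,327), and the lid closes to the left. Next I'll enlarge the top view around the box.

```bash
python3 - <<'E'
from h import *
s=np.load("top.npy",allow_pickle=True).item()
c=s["pixels"][190:280,235:380,::-1]
cv2.imwrite("pics/crop1.png",cv2.resize(c,None,fx=5,fy=5,interpolation=cv2.INTER_CUBIC))
for n,u,v,z in [("c1",347,296,.063),("c2",517,281,.063),("c3",528,367,.063),("c4",355,385,.063),("catch",484,327,.060)]:
    print(n,world(s,u*.7,v*.7,z),world(s,u*.7,v*.7))
E
```

```text
c1 [0.55160516 0.07681976 0.063     ] [0.55173086 0.07687304 0.06229389]
c2 [ 0.57915263 -0.17914853  0.063     ] [ 0.5789052  -0.17890162  0.06418645]
c3 [ 0.44964979 -0.19361331  0.063     ] [ 0.45392709 -0.20834583 -0.00273118]
c4 [0.41935729 0.06136847 0.063     ] [4.21335573e-01 6.50310099e-02 2.24634323e-04]
catch [ 0.50866122 -0.12893412  0.06      ] [ 0.508624   -0.12889062  0.06028625]
```

View pics/crop1.png

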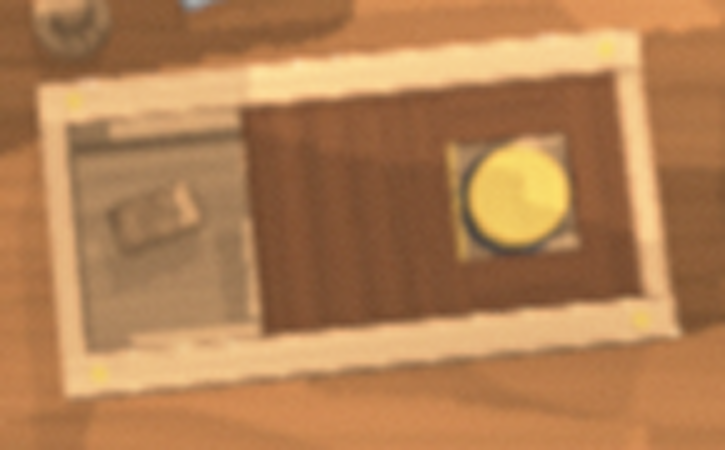

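The crop shows the outer corners at (40,85), (638,32), (680,332) and (68,396), with the catch centre at (518,197). The front window edge runs from (447,140) to (462,262). I'll fit the box pose from these points.

```bash
python3 - <<'E'
from h import *
s=np.load("top.npy",allow_pickle=True).item()
f=lambda x,y,z:world(s,235+(x+.5)/5-.5,190+(y+.5)/5-.5,z)[:2]
img=[(40,85,.063),(638,32,.063),(680,332,.063),(68,396,.063),(518,197,.06)]
W=np.array([f(*p) for p in img])
B=np.array([[.15,-.0665],[-.11,-.0665],[-.11,.0665],[.15,.0665],[-.051,0]])
mb,mw=B.mean(0),W.mean(0)
U,S,V=np.linalg.svd((B-mb).T@(W-mw));r=V.T@np.diag([1,np.linalg.det(V.T@U.T)])@U.T
t=mw-r@mb;a=np.arctan2(r[1,0],r[0,0])
print("yaw",np.degrees(a),"t",t);print((W-(B@r.T+t))*1e3)
print("window edge in box",[(f(*p)-t)@r for p in[(447,140,.056),(462,262,.056)]])
st=monitor.sense();T=R.from_quat(st["tool_rot"]).as_matrix()
yaw=np.arctan2(T[1,0],T[0,0]);print("tool yaw",np.degrees(yaw),"turn about tool z",-(a-yaw))
g=np.append(r@np.array([-.043,0])+t,.13);d=g-st["tcp_pos"];print("goal",g,"d tool",T.T@d)
np.save("box.npy",[a,*t])
E
```

```text
yaw 96.5288677337667 t [ 0.50354257 -0.07850595]
[[ 0.34315326 -0.58208656]
 [-1.41008171  0.40204021]
 [ 1.59722439 -0.42350501]
 [ 0.38611947 -0.92613696]
 [-0.91641541  1.52968831]]
window edge in box [array([-0.02246289, -0.02725044]), array([-0.02281017,  0.02570866])]
tool yaw 21.074140330722614 turn about tool z -1.3169334293779098
goal [ 0.50843183 -0.12122708  0.13      ] d tool [ 0.43066602 -0.32822035  0.11522459]
```

```bash
python3 -m pendant '[[[0.0385,-0.0293,0,0,0,0,0],[0.0385,-0.0293,0,0,0,0,0],[0.0385,-0.0293,0,0,0,0,0],[0.0385,-0.0293,0,0,0,0,0],[0.0385,-0.0293,0,0,0,0,0],[0.0385,-0.0293,0,0,0,0,0],[0.0385,-0.0293,0,0,0,0,0],[0.0385,-0.0293,0,0,0,0,0],[0.0385,-0.0293,0,0,0,0,0],[0.0385,-0.0293,0,0,0,0,0],[0.0385,-0.0293,0,0,0,0,0],[0.0385,-0.0293,0,0,0,0,0],[0.0385,-0.0293,0,0,0,0,0],[0.0385,-0.0293,0,0,0,0,0]]]' 60
python3 -m pendant '[[[0,0,0,0,0,-0.94,0],[0,0,0,0,0,-0.94,0],[0,0,0,0,0,-0.94,0],[0,0,0,0,0,-0.94,0],[0,0,0,0,0,-0.94,0],[0,0,0,0,0,-0.94,0],[0,0,0,0,0,-0.94,0],[0,0,0,0,0,-0.94,0],[0,0,0,0,0,-0.94,0],[0,0,0,0,0,-0.94,0],[0,0,0,0,0,-0.94,0],[0,0,0,0,0,-0.94,0],[0,0,0,0,0,-0.94,0],[0,0,0,0,0,-0.94,0],[0,0,0,0,0,0,0],[0,0,0,0,0,0,0]]]'
cat > w.py <<'E'
from h import *
a,x,y=np.load("box.npy");st=monitor.sense();T=R.from_quat(st["tool_rot"]).as_matrix()
r=np.array([[np.cos(a),-np.sin(a)],[np.sin(a),np.cos(a)]])
p=(st["tcp_pos"][:2]-[x,y])@r
F=st["force"]
print("t",st["t"],"box xy mm",p*1e3,"tip z",(st["tcp_pos"][2]-.014)*1e3,"yaw err",np.degrees(np.arctan2(T[1,0],T[0,0])-a),"tilt",T[:,2],"F box",F[:2]@r,F[2])
E
python3 w.py
```

```text
t: 1.5
tcp_pos: [0.5095, -0.1203, 0.2451]
tool_rot: [0.983, 0.183, -0.0, -0.0]
force: [1.1, -1.4, 0.1]
finger_gap: 0.002
gripper_force: 0.0
t: 3.1
tcp_pos: [0.5089, -0.1218, 0.2451]
tool_rot: [0.563, 0.826, -0.0, -0.0]
force: [0.4, -0.0, 0.1]
finger_gap: 0.002
gripper_force: 0.0
t 3.1 box xy mm [-43.63953975  -0.41177673] tip z 231.05879591017606 yaw err 14.889343896661886 tilt [-6.05914401e-04  3.17833739e-04 -9.99999766e-01] F box [-0.05374597 -0.35849584] 0.14355483885632625
```

I turned 15° too far because I worked out the row value wrong. I'll turn back and descend to just above the catch.

```bash
python3 -m pendant '[[[0,0,0,0,0,0.72,0],[0,0,0,0,0,0.72,0],[0,0,0,0,0,0.73,0],[0,0,0.04,0,0,0,0],[0,0,0.04,0,0,0,0],[0,0,0.04,0,0,0,0],[0,0,0.04,0,0,0,0],[0,0,0.03,0,0,0,0],[0,0,0,0,0,0,0]]]'
python3 w.py
python3 - <<'E'
from h import *
o=[]
s=eyes.snapshot("scene");c=s["pixels"][170:240,205:325,::-1];o.append(cv2.resize(c,(600,350),interpolation=3))
cv2.imwrite("pics/a.png",o[0])
s=eyes.snapshot("top");c=s["pixels"][190:280,235:380,::-1];cv2.imwrite("pics/b.png",np.vstack([o[0][:300],cv2.resize(c,(600,300),interpolation=3)]))
E
```

```text
t: 4.0
tcp_pos: [0.507, -0.121, 0.0904]
tool_rot: [0.666, 0.746, -0.001, -0.003]
force: [0.4, 0.4, -0.1]
finger_gap: 0.004
gripper_force: 0.0
t 4.0 box xy mm [-42.59417758   1.40978574] tip z 76.43873832609124 yaw err 0.002471024833885131 tilt [-0.0065259   0.00315469 -0.99997373] F box [ 0.33464343 -0.47518468] -0.055395678488925765
```

View pics/b.png

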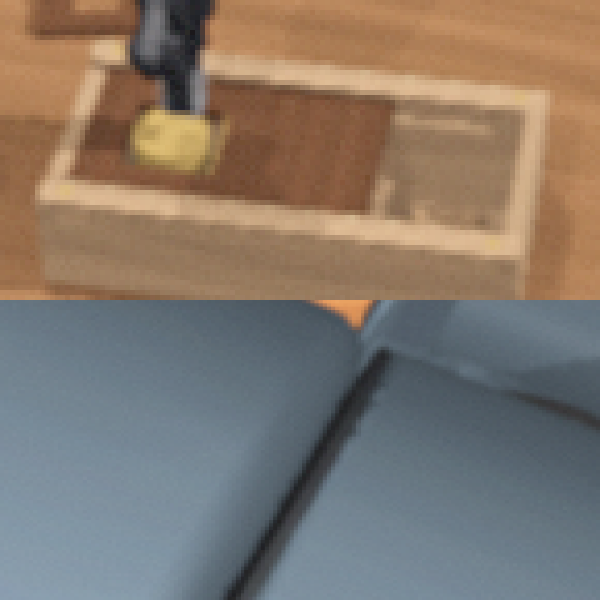

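The scene view shows the shut fingertips at about (187,112), over the front half of the catch and still about 16 mm above it. The top view is hidden by the arm. I'll press down.

```bash
python3 -m pendant '[[[0,0,0.01,0,0,0,0],[0,0,0.01,0,0,0,0],[0,0,0.006,0,0,0,0],[0,0,0,0,0,0,0]]]' >/dev/null; python3 w.py
python3 -m pendant '[[[0,0,0.004,0,0,0,0],[0,0,0.004,0,0,0,0],[0,0,0.004,0,0,0,0],[0,0,0,0,0,0,0],[0,0,0,0,0,0,0]]]' >/dev/null; python3 w.py
```

```text
t 4.5 box xy mm [-43.8967555   -0.87336576] tip z 58.46931456564627 yaw err 0.09560580886292369 tilt [ 6.07076527e-04 -2.27681510e-04 -9.99999790e-01] F box [-0.48494409  0.4257691 ] 2.855181402123704
t 5.0 box xy mm [-43.92547659  -0.85327183] tip z 49.05097913712071 yaw err 0.10205013278777172 tilt [ 5.50461945e-04 -2.29731035e-04 -9.99999822e-01] F box [0.21435649 0.47928717] 3.7964102711509415
```

```bash
python3 -m pendant '[[[0,0,0.003,0,0,0,0],[0,0,0.0022,0,0,0,0],[0,0,0,0,0,0,0],[0,0,0,0,0,0,0]]]' >/dev/null; python3 w.py
python3 -m pendant '[[[0.004,0,0,0,0,0,0],[0.004,0,0,0,0,0,0],[0.004,0,0,0,0,0,0],[0,0,0,0,0,0,0]]]' >/dev/null; python3 w.py
python3 -m pendant '[[[0.004,0,0,0,0,0,0],[0.004,0,0,0,0,0,0],[0,0,0,0,0,0,0]]]' >/dev/null; python3 w.py
```

```text
t 5.4 box xy mm [-43.93893945  -0.88591643] tip z 45.052877978860884 yaw err 0.10664695735997466 tilt [ 7.39708807e-04 -3.42892482e-04 -9.99999668e-01] F box [0.01942761 0.36666971] 6.019620468990074
t 5.8 box xy mm [-35.33117391  -1.7957868 ] tip z 45.41049853887157 yaw err 0.1463674810086574 tilt [ 0.00322695 -0.00232977 -0.99999208] F box [-2.34387591 -0.48034327] 7.168506736643672
t 6.1 box xy mm [-29.18469476  -2.03614642] tip z 45.45323651239904 yaw err 0.14486920369732154 tilt [ 0.00384258 -0.00267534 -0.99998904] F box [-1.85124825 -0.70154188] 5.313756883697731
```

```bash
python3 -m pendant '[[[0.005,0,0,0,0,0,0],[0.005,0,0,0,0,0,0],[0.005,0,0,0,0,0,0],[0.005,0,0,0,0,0,0],[0,0,0,0,0,0,0]]]' >/dev/null; python3 w.py
python3 - <<'E'
from h import *
s=eyes.snapshot("scene");c=s["pixels"][170:240,205:325,::-1];cv2.imwrite("pics/c.png",cv2.resize(c,(600,350),interpolation=3))
E
```

```text
t 6.6 box xy mm [-11.92593106  -1.06448352] tip z 44.803014849832635 yaw err 0.1289112803571284 tilt [ 1.26939604e-03 -6.85638797e-04 -9.99998959e-01] F box [-3.2332656  -0.86211299] 1.053773613525072
```

View pics/c.png

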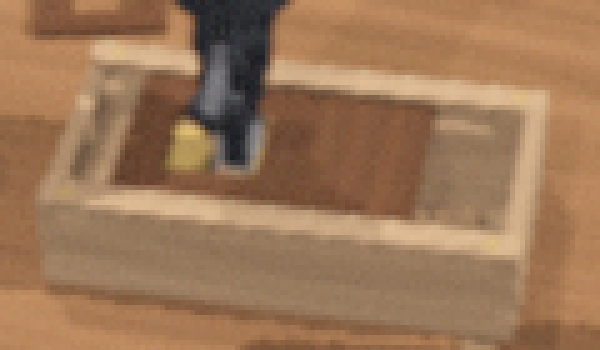

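The lid is sliding. Its front edge is now near x=425 in the crop, the fingers are in the window at about (240,165), and the catch is being covered by the bar at (187,145). I'll continue to home.

```bash
python3 -m pendant '[[[0.006,0,0,0,0,0,0],[0.006,0,0,0,0,0,0],[0.006,0,0,0,0,0,0],[0.006,0,0,0,0,0,0],[0.006,0,0,0,0,0,0],[0.006,0,0,0,0,0,0],[0.006,0,0,0,0,0,0],[0.006,0,0,0,0,0,0],[0.006,0,0,0,0,0,0],[0,0,0,0,0,0,0]]]' >/dev/null; python3 w.py
python3 -m pendant '[[[0.004,0,0,0,0,0,0],[0.004,0,0,0,0,0,0],[0,0,0,0,0,0,0]]]' >/dev/null; python3 w.py
```

```text
t 7.65 box xy mm [32.52556901 -0.22184982] tip z 44.64528905691591 yaw err 0.11063474737861533 tilt [-6.91308467e-04  9.47078597e-04 -9.99999313e-01] F box [-0.42491413 -0.15740256] 1.1232385964159963
t 7.95 box xy mm [39.02675915  0.53771397] tip z 44.44807185949804 yaw err 0.11215138143430473 tilt [-0.00234698  0.00129192 -0.99999641] F box [-0.17063843 -0.05637715] 0.34339926404237847
```

```bash
python3 -m pendant '[[[0.002,0,0,0,0,0,0],[0.002,0,0,0,0,0,0],[0,0,0,0,0,0,0]]]' >/dev/null; python3 w.py
python3 - <<'E'
from h import *
s=eyes.snapshot("scene");c=s["pixels"][170:240,205:325,::-1];cv2.imwrite("pics/d.png",cv2.resize(c,(600,350),interpolation=3))
E
```

```text
t 8.25 box xy mm [39.6538696   0.25769779] tip z 44.5749250167579 yaw err 0.22549113034552376 tilt [-0.00137461 -0.0022278  -0.99999657] F box [-8.06602075  3.82324584] -1.0352290621179434
```

View pics/d.png

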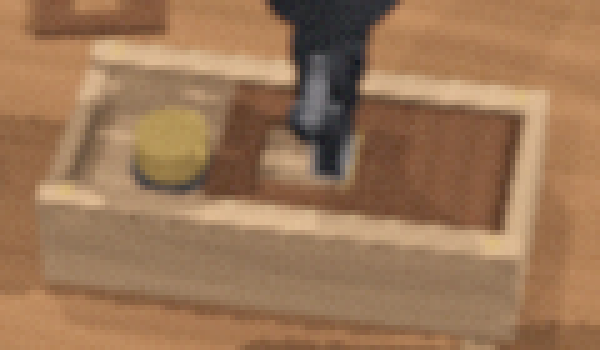

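The lid's front edge now meets the end wall at about (515,170), and the catch is up behind the bar at (172,145). The 8 N reading confirms contact. I'll give it a slight extra push, back off and lift clear.

```bash
python3 -m pendant '[[[0.002,0,0,0,0,0,0],[0,0,0,0,0,0,0]]]' >/dev/null; python3 w.py
python3 -m pendant '[[[-0.006,0,0,0,0,0,0],[-0.006,0,0,0,0,0,0],[0,0,0,0,0,0,0],[0,0,-0.02,0,0,0,0],[0,0,-0.03,0,0,0,0],[0,0,-0.04,0,0,0,0],[0,0,-0.04,0,0,0,0],[0,0,-0.04,0,0,0,0],[0,0,-0.03,0,0,0,0],[0,0,0,0,0,0,0],[0,0,0,0,0,0,0]]]' >/dev/null; python3 w.py
python3 - <<'E'
from h import *
s=eyes.snapshot("scene");c=s["pixels"][140:260,140:360,::-1];cv2.imwrite("pics/e.png",cv2.resize(c,(770,420),interpolation=3))
E
```

```text
t 8.5 box xy mm [39.7754056   0.18899392] tip z 44.63400042035301 yaw err 0.2933543903189553 tilt [-9.71403566e-04 -4.22248752e-03 -9.99990613e-01] F box [-14.37266636   5.05772858] -0.7774620942655789
t 9.6 box xy mm [33.54624868 -0.26172459] tip z 204.85407279472747 yaw err 0.1290401450270723 tilt [ 4.49617102e-04  1.44963176e-04 -9.99999888e-01] F box [-0.49391264  0.82733366] -0.1389604652666785
```

View pics/e.png

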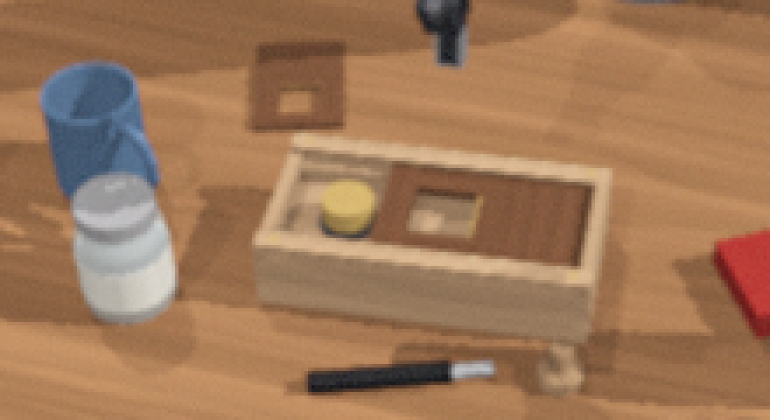

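The lid is home against the end wall at about (588,215), and the catch stands up behind the bar at (348,205). The gripper is clear at (445,40), and the mug, jar, opener and stopper are undisturbed.

```bash
python3 -c "
from station import job;print(job.sign_off())"
```

```text
the job is handed in; nothing more can be done
None
```

The box is shut and the job is handed in: the lid is fully home against the end wall, the catch has sprung back up behind it, the things I could see around the box are undisturbed, and the arm finished clear at about 9.6 s.

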